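# Hang the second push stick on the occupied hook

### The job

One plywood push stick already hangs near the tip of the hook stand's bar. Take the other one out of its upright wooden holder, thread its slot over the upturned tip, edging the hung one back to make room, and lower it gently onto the bar behind the tip. Then push it back along the bar, still gently, until both sticks are felt to be firmly home against the stop collar, let go and leave both hanging; do not lift the first one off the bar or disturb the pliers, marker and whetstone lying about.

Things in the scene. Friction and masses are not known exactly. Their poses are not given: they have to be found in the camera images.
- loose_stick: the push stick to hang: plywood, 150 mm tall, 44 mm wide (its y), 26 mm thick (its x), 70 to 140 g, with a slot near the top and a foot cut to a narrow heel at -y. Origin: centre of the outline at the foot, z up the stick. At the start it stands in the holder, axes along the holder's, 37 mm of its foot in the pocket. Hold it by its side edges (44 mm across, along y), fingers down.
- slot_top (a point): midpoint of the upper edge of the slot in the stick to hang, 138 mm above its foot. The slot is a rectangle right through the thickness (along x), 20 mm wide (y) and 30 mm high (108 to 138 mm above the foot), with 12 mm of wood above it and on each side
- hung_stick: an identical push stick (same size, slot, axes and origin), already hanging through its slot on the bar near the tip, its x roughly along the bar; it is free to slide and swing
- hook_stand: steel hook stand fixed to the bench. Origin: on the bench under the bar; x along the bar from its tip to the post, z up. A round bar, 8 mm in diameter, centre line 170 mm up, runs from the tip (x = -46 mm) to a post 26 x 30 mm at x = +75 mm, 184 mm high. Foot plate 12 mm thick, 160 x 100 mm, x = -60 to +100 mm. A stick hung on the bar has its origin 36 mm up
- tip (a point): top of the bar's upturned end, 184 mm up, at x = -46 mm of the hook stand; the upturned end is 8 mm thick, so its back face is at x = -42 mm. A stick's slot passes over it while the stick's origin is 46 to 58 mm above the bench (52 is the middle)
- bar_root (a point): where the bar meets the post, at x = +62 mm of the hook stand. Between it and the hung stick a stop collar, 28 mm in diameter and 12 mm long, is clamped on the bar, its front face anywhere from x = +20 to +46 mm: not measured, to be felt. A free stick slides with under 2 N, the collar holds firm. Push home with 3 to 20 N; over 20 N on stick, hook or stand is too rough
- holder: wooden block fixed to the bench, 80 x 100 mm and 45 mm high on a 100 x 120 x 8 mm foot board; in its top is a rectangular pocket 37 mm deep (floor 8 mm above the bench) with 1.5 mm of play round the stick's foot. Origin: centre of the underside, z up
- pliers: red-handled pliers lying on the bench between the stands, 177 x 58 x 12 mm; leave alone. Origin: centre of the underside
- marker: blue marker pen, 101 mm long, on the bench; leave alone. Origin: centre of the underside
- whetstone: grey whetstone 110 x 32 x 26 mm on the right of the bench; leave alone. Origin: centre of the underside

How it is judged:
On the way, in this order (a step that is already met when the one before it is completed fails the run):
1. the second stick is lifted out of the holder (z of loose_stick in the frame of holder above 0.05 m and contact force between loose_stick and holder below 0.1 N), for 0.1 s.
2. with its slot down on the bar behind the tip, it presses the first stick home against the collar with more than 3 N (x of loose_stick in the frame of hook_stand between -0.033 and 0.04 m and z of loose_stick in the frame of hook_stand between 0.03 and 0.042 m and contact force between loose_stick and hung_stick above 3 N), for 0.1 s.
At the end, for the whole second after the job is handed in: both sticks hang released and at rest on the bar behind the tip (origins 30 to 42 mm up, within 25 mm sideways, upright within 0.2 rad), the second in front, under 6 mm between them; the second, down on the bar, has pressed the first home with over 3 N (x of loose_stick in the frame of hook_stand between -0.033 and 0.04 m and z of loose_stick in the frame of hook_stand between 0.03 and 0.042 m and y of loose_stick in the frame of hook_stand between -0.025 and 0.025 m and angle between each of loose_stick, hung_stick's own z axis and vertical below 0.2 rad and x of hung_stick in the frame of hook_stand between -0.033 and 0.04 m and z of hung_stick in the frame of hook_stand between 0.03 and 0.042 m and y of hung_stick in the frame of hook_stand between -0.025 and 0.025 m and x of hung_stick in the frame of loose_stick between 0.021 and 0.032 m and contact force between each of loose_stick, hung_stick and hook_stand above 0.2 N and linear speed of each of loose_stick, hung_stick below 0.03 m/s); the robot touches nothing.
It fails at once if the first stick is lifted or pushed off the bar (z of hung_stick in the frame of hook_stand above 0.052 m or z of hung_stick in the frame of hook_stand below 0.025 m or x of hung_stick in the frame of hook_stand below -0.036 m).
It fails at once if the second stick is pressed against the hook stand with over 20 N (contact force between loose_stick and hook_stand above 20 N).
It fails at once if the first stick is pressed by the second with over 20 N (contact force between loose_stick and hung_stick above 20 N).
It fails at once if the robot presses on the first stick or on the hook stand with over 20 N (contact force between any of the arm, the fingers and hung_stick above 20 N or contact force between any of the arm, the fingers and hook_stand above 20 N).
It fails at once if a thing lying about is moved more than 20 mm (distance of any of pliers, marker, whetstone from where it was at the start of the episode above 0.02 m).
It also fails if it takes over 64 s, if anything falls off the work surface, if the arm or the gripper's body presses on something with over 40 N, if the wrist force passes 120 N, or if a joint passes its speed limit or range.

### The arm

A 6-joint arm with a two-finger parallel gripper is mounted at the origin on a cart in front of the work surface, level with it; the furniture and walls round the work are solid. World frame = base frame: x ahead of the robot, y to its left, z up, the work surface at z = 0. Lengths are in m, angles in rad, forces in N, time in s.
With the tool pointing down it reaches from about 0.35 to 0.95 m from the base axis. Payload 17.4 kg.
Tool frame: the origin (TCP) lies midway between the tips of the shut fingers; the grasp point (between the pads) lies 19 mm behind it (r.hold_point_z is the z of the grasp point in the tool frame, in m); z points along the fingers, y is the line along which they close (so a half turn about z gives the same grasp; the last joint's range is limited). The gripper opens to 93 mm and grips with 3 to 60 N. Pads are 15 mm wide; open, the fingers measure 128 mm over their backs; the gripper's body (75 mm by 188 mm) begins 65 mm behind the grasp point.
Start: joints at [1.223, 0.116, 1.442, -0, 1.584, -0.038], TCP at [0.206, 0.643, 0.219] pointing down, gripper open.
Joint ranges: [-2.83, 2.83], [-0.83, 2.19], [0.07, 2.5], [-1.14, 4.28], [0.01, 3], [-2.97, 2.97]. Speed limits (rad/s): [1.89, 1.89, 2.22, 3.14, 3.14, 3.14].

### API

Orientations are given as [roll, pitch, yaw] about the fixed x, y, z axes, in that order (R = Rz(yaw) Ry(pitch) Rx(roll)).
In Python, from bench import readout, vision, hand_in, r gives the robot as it stands. The module is installed in compiled form; this text tells all that it offers.
- The arm moves only by the tool apply_moves, never from a script. Its argument "series" is text: rows parted by semicolons, each of 4 numbers parted by spaces: the shift along the world's x, y, z in a scale on which 1.0 is 40 cm, then the turn about the world's z in parts of the range, where 1.0 means 2 pi rad. In form: dx dy dz turn; .... A call has exactly 8 rows; each row is the pose to reach, as a shift and turn from the pose commanded when the call began; what a row does not reach only later rows make up. A row lasts 1/12 s, in which the tool goes at most 41.7 mm and 7.16 degrees, less where a joint would pass 70% of its speed; a pose out of reach is approached as far as the arm can. A call with a gripper value outside its range is refused whole. "claw" is the opening, from 0 (shut) to 1 (fully open), set as the call begins (left out, the last holds). The fingers move at their own pace and stop on an object; "squeeze" is the grip in N (left out, the last holds). Time passes only in rows, so rows that repeat a pose let the fingers close, or fill a call up. It gives the time, the measured TCP pose, the force, the opening and the grip force at its end, in the units of the state.
- readout.read_state(): the state, without advancing time (a new reading comes with each control period).
- vision.get_image(name): name is "scene" or "top" or "wrist"; returns the picture (384x512x3 uint8, red, green, blue); there is no depth.
- vision.calibration(name): a dict with "fx", "fy", "cx", "cy" (pixels), "xyz" and "rotation" of the camera in the world; the wrist camera has in their place "tool_from_camera" (4x4, takes a point from camera to tool coordinates, whose origin is the TCP and whose axes are the flange's). Camera axes: x right, y down, z forward; pixel columns grow to the right and rows downward; lengths in m; the calibration is good to about 2 mm. A picture is of the moment at which its call begins: read the wrist's pose just before it. calibration takes no time and is no camera call.
- hand_in(): hands the job in; it is judged then, once.
The state is a dict: "time_s": time; "joint_pos": joint angles; "joint_vel": joint speeds; "tau": joint torques, N m; "position": TCP position; "tool_rot": TCP orientation; "force": force on the tool from outside, world axes, zero at the start; "wrist_torque": the same for the moment, N m; "finger_gap": finger opening in m; "grip_force": force on a finger pad.
Only numpy, scipy, OpenCV 4.12 (cv2) and the standard library are available. Lean on these libraries where they do the work, as an engineer would, in place of code of your own. Each camera call takes 0.05 s, during which the arm holds its last target. There are 200 camera calls.

## Working session

There is one attempt and no reset: what is moved stays moved. The work goes in short steps, Python scripts to look and compute and a tool call to move; the robot and the scene stay as the last step left them, time stands still between calls to the robot, and variables do not carry over. Pictures are saved under pics/ and viewed, at most 10 in all, crops included, and the job is handed in when it is done.

Besides the shell and the picture viewer there is one more tool, called after ">>>" in YAML: its name, and indented under it one key for each argument. apply_moves: Moves the arm, as the interface text tells. Its arguments: {"type":"object","properties":{"series":{"type":"string"},"claw":{"type":"number"},"squeeze":{"type":"number"}},"required":["series"]}

```bash
mkdir -p pics
python3 - <<'E'
from bench import readout, vision, r
import cv2,numpy as np
s=readout.read_state();print(s, r.hold_point_z)
for n in("scene","top","wrist"):
    im=vision.get_image(n);cv2.imwrite(f"pics/{n}0.png",im[:,:,::-1]);print(n,vision.calibration(n))
E
```

```text
{'time_s': 0.0, 'joint_pos': array([ 1.22319481e+00,  1.16446525e-01,  1.44224427e+00,  2.40254058e-05,
        1.58398705e+00, -3.77725496e-02]), 'joint_vel': array([-0.00048008,  0.00090356,  0.00104891,  0.00088479, -0.00118731,
        0.00016747]), 'tau': array([-1.08586726e-03, -7.21267033e+01, -6.22631192e+01,  7.80922850e-02,
        2.36264599e-02, -1.09662428e-04]), 'position': array([0.20572163, 0.64268075, 0.21794482]), 'tool_rot': array([-3.14050914e+00, -6.49872363e-05,  2.83176395e+00]), 'force': array([-0.11687436,  0.81337972, -0.45829085]), 'wrist_torque': array([-0.0184172 ,  0.0316207 , -0.00418239]), 'grip_force': 0.0, 'finger_gap': 0.09310779063530956} -0.0188
scene {'fx': 364.41216064642225, 'fy': 364.41216064642225, 'cx': 251.1521543337421, 'cy': 191.35713799619452, 'xyz': array([ 0.03564868, -0.84504929,  0.59834411]), 'rotation': array([-2.03861475, -0.00486248, -0.57119552])}
top {'fx': 445.06594909412155, 'fy': 445.06594909412155, 'cx': 251.07881981973694, 'cy': 188.6915560406297, 'xyz': array([ 0.44534387, -0.01556086,  1.42089529]), 'rotation': array([-3.0427579 ,  0.00826281, -1.55800946])}
wrist {'fx': 319.14869042738405, 'fy': 319.14869042738405, 'cx': 256.05706892233945, 'cy': 191.9095295347225, 'tool_from_camera': array([[ 1.00467902e-04, -9.70070957e-01, -2.42821597e-01,
         6.67853864e-02],
       [ 9.99999853e-01, -3.20161943e-05,  5.41656381e-04,
         4.07922674e-04],
       [-5.33219347e-04, -2.42821615e-01,  9.70070811e-01,
        -1.65584954e-01],
       [ 0.00000000e+00,  0.00000000e+00,  0.00000000e+00,
         1.00000000e+00]])}
```

View pics/scene0.png

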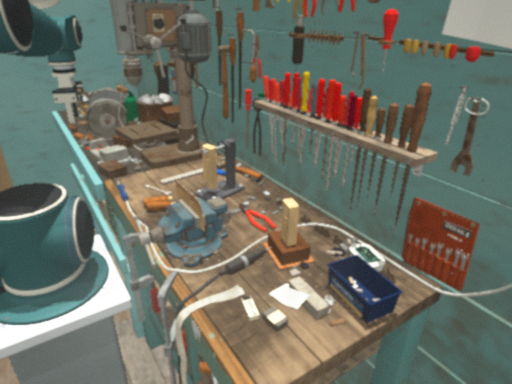

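View pics/top0.png

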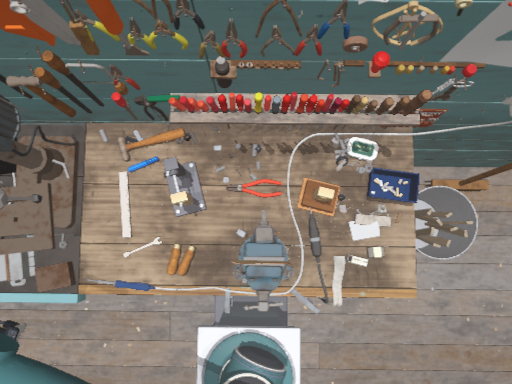

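The top view shows the holder at about (320,196) and the hook stand at about (185,187), with the pliers between them at (258,187). The vise is at (263,262). Next I'll zoom in on the parts that matter.

Run:
```python
import cv2,numpy as np
t=cv2.imread("pics/top0.png");s=cv2.imread("pics/scene0.png")
R=lambda a,f:cv2.resize(a,None,fx=f,fy=f,interpolation=cv2.INTER_CUBIC)
a=np.hstack([R(t[150:225,155:215],6),R(t[170:220,290:350],6)[:450] if 0 else R(t[160:235,290:350],6)])
cv2.imwrite("pics/c1.png",a);print(a.shape)
a=np.hstack([R(s[130:210,190:250],6),R(s[190:270,255:320],6)])
cv2.imwrite("pics/c2.png",a);print(a.shape)
```

```text
(450, 720, 3)
(480, 750, 3)
```

View pics/c1.png

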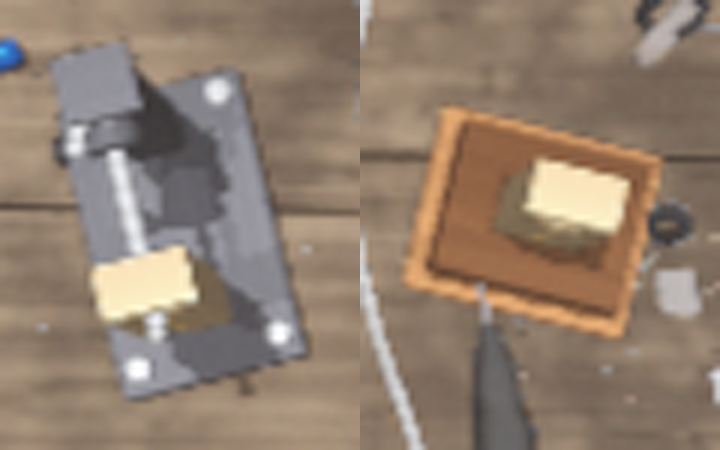

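View pics/c2.png

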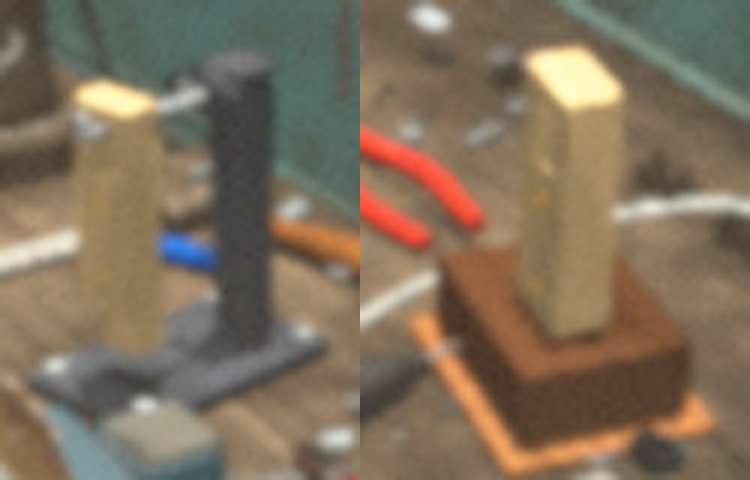

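The crops show the bar running away from the robot, with its tip at about top px (181,204). The hung stick's top is at about (179,197) and the loose stick's top at about (326,192). The holder board corners are visible too. I'll triangulate roughly from these two views.

```bash
cat > h.py <<'E'
from bench import readout, vision, r
import cv2,numpy as np
from scipy.spatial.transform import Rotation as Ro
def rpy(v): return Ro.from_euler('xyz',v).as_matrix()
def cam(n,st=None):
    c=vision.calibration(n);K=np.array([[c['fx'],0,c['cx']],[0,c['fy'],c['cy']],[0,0,1]])
    if n=="wrist":
        st=st or readout.read_state();Rt=rpy(st['tool_rot']);T=np.array(c['tool_from_camera'])
        return K,Rt@T[:3,:3],Rt@T[:3,3]+st['position']
    return K,rpy(c['rotation']),np.array(c['xyz'])
def plane(C,uv,z):
    K,R,o=C;uv=np.atleast_2d(np.array(uv,float))
    d=(R@np.linalg.inv(K)@np.c_[uv,np.ones(len(uv))].T).T
    return o+d*((z-o[2])/d[:,2])[:,None]
def proj(C,P):
    K,R,o=C;p=(K@R.T@(np.atleast_2d(P)-o).T).T;return p[:,:2]/p[:,2:]
def tri(Cs,uvs):
    A=np.zeros((3,3));b=np.zeros(3);L=[]
    for (K,R,o),uv in zip(Cs,uvs):
        d=R@np.linalg.inv(K)@np.r_[uv,1];d/=np.linalg.norm(d);M=np.eye(3)-np.outer(d,d);A+=M;b+=M@o;L.append((M,o))
    x=np.linalg.solve(A,b);return x,[float(np.linalg.norm(M@(x-o))*1000) for M,o in L]
def blobs(im,lo,hi,amin,box=None):
    m=cv2.inRange(cv2.cvtColor(im,cv2.COLOR_BGR2HSV),lo,hi)
    if box is not None:
        k=np.zeros_like(m);x0,y0,x1,y1=box;k[y0:y1,x0:x1]=255;m&=k
    cs,_=cv2.findContours(m,cv2.RETR_EXTERNAL,cv2.CHAIN_APPROX_NONE)
    return sorted([c for c in cs if cv2.contourArea(c)>amin],key=cv2.contourArea,reverse=True)
E
python3 - <<'E'
from h import *
np.set_printoptions(precision=4,suppress=True)
t=cv2.imread("pics/top0.png");s=cv2.imread("pics/scene0.png")
hs=cv2.cvtColor(t,cv2.COLOR_BGR2HSV);print(hs[192,326],hs[197,179],hs[201,326]); h2=cv2.cvtColor(s,cv2.COLOR_BGR2HSV);print(h2[203,290],h2[147,208],h2[230,290])
T,S=cam("top"),cam("scene")
# centre of tops
for nm,bt,bs,z in(("loose",(310,180,340,203),(278,192,306,215),.158),("hung",(165,185,195,210),(198,140,222,152),.186)):
    a=blobs(t,(15,30,200),(35,150,255),40,bt); b=blobs(s,(15,30,190),(35,160,255),15,bs)
    ra=cv2.minAreaRect(a[0])
    rb=cv2.minAreaRect(b[0]) if b else None
    print(nm,ra,rb)
    if rb: print(tri([T,S],[ra[0],rb[0]]))
    box=plane(T,cv2.boxPoints(ra),z);print(plane(T,[ra[0]],z)[0],box[:,:2],np.linalg.norm(np.diff(box,axis=0),axis=1))
b=blobs(t,(5,100,120),(18,255,255),200,(290,170,350,220))[0];ra=cv2.minAreaRect(b);bx=plane(T,cv2.boxPoints(ra),.008)
print("board",ra,bx[:,:2],bx.mean(0),np.linalg.norm(np.diff(bx,axis=0),axis=1))
# hook: plate corners by eye in crop c1 (/6+offset)
pc=np.array([(240,68),(305,355),(130,398)])/6+[155,150]
print("plate",plane(T,pc,.012)); tip=np.array([(157,325)])/6+[155,150]; print("tip",plane(T,tip,.184)); print("post",plane(T,np.array([(92,80)])/6+[155,150],.184))
E
```

```text
[ 21  61 251] [ 21  60 251] [14 94 98]
[ 27  59 255] [ 26  71 255] [ 18 106 159]
loose ((325.7353210449219, 192.55882263183594), (15.764815330505371, 9.943960189819336), 14.03624439239502) ((290.2500305175781, 202.75003051757812), (15.55634880065918, 9.192387580871582), 45.0)
(array([ 0.5615, -0.216 ,  0.1555]), [0.7837665910046088, 0.7837665910043424])
[ 0.5619 -0.2161  0.158 ] [[ 0.5533 -0.1909]
 [ 0.581  -0.1978]
 [ 0.5705 -0.2413]
 [ 0.5429 -0.2343]] [0.0285 0.0447 0.0285]
hung ((178.44119262695312, 196.76470947265625), (8.973817825317383, 16.00735092163086), 75.96376037597656) ((209.5, 146.5), (5.0, 13.0), 90.0)
(array([0.5432, 0.1987, 0.1831]), [0.38301590491224324, 0.38301590491257])
[0.5426 0.1984 0.186 ] [[0.5491 0.2233]
 [0.5605 0.1802]
 [0.5362 0.1735]
 [0.5248 0.2165]] [0.0445 0.0252 0.0445]
board ((318.2353210449219, 196.558837890625), (38.56315994262695, 31.529632568359375), 14.03624439239502) [[ 0.528  -0.1445]
 [ 0.6262 -0.1686]
 [ 0.5975 -0.2878]
 [ 0.4998 -0.2629]] [ 0.5629 -0.216   0.008 ] [0.1011 0.1225 0.1008]
plate [[0.6708 0.1787 0.012 ]
 [0.518  0.1404 0.012 ]
 [0.4941 0.2323 0.012 ]]
tip [[0.5222 0.1905 0.184 ]]
post [[0.6368 0.2243 0.184 ]]
```

The rows are not in the units I measure in: shifts go in shares of 40 cm and turns go in shares of 2 pi rad. I convert before sending: -248 mm is -0.62, -217 mm is -0.5425, 0.56 rad is 0.0891.

>>> apply_moves:
  series: "0.055 -0.0775 0.025 0.0111; 0.11 -0.155 0.05 0.0223; 0.165 -0.2325 0.075 0.0334; 0.22 -0.31 0.1 0.0446; 0.275 -0.3875 0.125 0.0557; 0.33 -0.465 0.15 0.0668; 0.385 -0.5425 0.175 0.078; 0.44 -0.62 0.2 0.0891"
  claw: 1

```text
time_s: 0.82
position: [0.3824, 0.3932, 0.2991]
tool_rot: [3.142, 0.0, -2.888]
force: [0.2, 0.2, 1.2]
finger_gap: 0.0932
grip_force: 0.0
```

Scaled: -200 mm is -0.5, -180 mm is -0.45.

>>> apply_moves:
  series: "0.055 -0.0775 0 0; 0.11 -0.155 0 0; 0.165 -0.2325 0 0; 0.22 -0.31 0 0; 0.275 -0.3875 0 0; 0.33 -0.45 0 0; 0.36 -0.5 0 0; 0.36 -0.5 0 0"

```text
time_s: 1.48
position: [0.5275, 0.1916, 0.298]
tool_rot: [-3.141, -0.001, -2.895]
force: [0.0, -0.5, 0.3]
finger_gap: 0.0932
grip_force: 0.0
```

Run:
```python
from h import *
import pickle
st=readout.read_state();im=vision.get_image("wrist")[:,:,::-1];cv2.imwrite("pics/w1.png",im);pickle.dump(st,open("w1.pkl","wb"));print(st['position'],st['tool_rot'],st['joint_pos'],st['joint_vel'])
```

```text
[0.5275035  0.1916221  0.29802022] [-3.14071738e+00 -8.84381895e-04 -2.89477821e+00] [ 3.03433233e-01 -1.41054542e-01  1.56915325e+00 -8.32395902e-04
  1.71442639e+00 -1.51429668e+00] [ 0.06224713 -0.01804001  0.01397834  0.0199992   0.00697722  0.07163088]
```

Scaled: -60 mm is -0.15, -30 mm is -0.075.

>>> apply_moves:
  series: "-0.025 -0.075 0 0; -0.05 -0.15 0 0; -0.05 -0.15 0 0; -0.05 -0.15 0 0; -0.05 -0.15 0 0; -0.05 -0.15 0 0; -0.05 -0.15 0 0; -0.05 -0.15 0 0"

```text
time_s: 2.2
position: [0.5058, 0.1356, 0.2984]
tool_rot: [3.141, -0.0, -2.89]
force: [0.1, -0.3, 0.2]
finger_gap: 0.093
grip_force: 0.0
```

Run:
```python
from h import *
import pickle
st=readout.read_state();im=vision.get_image("wrist")[:,:,::-1];cv2.imwrite("pics/w2.png",im);pickle.dump(st,open("w2.pkl","wb"));print(st['position'],st['tool_rot'],np.abs(st['joint_vel']).max())
a=cv2.imread("pics/w1.png");R=lambda x:cv2.resize(x,None,fx=.78,fy=.78,interpolation=cv2.INTER_AREA)
o=np.hstack([R(a),R(im)]);cv2.imwrite("pics/w12.png",o);print(o.shape)
```

```text
[0.50583312 0.13560188 0.29843323] [ 3.14149111e+00 -4.45953407e-04 -2.89041203e+00] 0.0034024151463478785
(300, 798, 3)
```

View pics/w12.png

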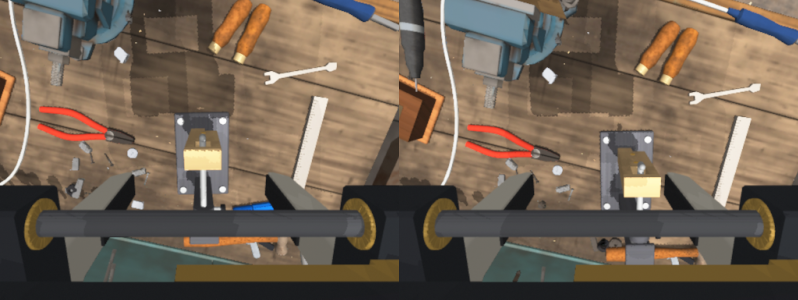

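Both wrist views show the hung stick: its top is at about (203,160) and (641,186) in the montage. The foot plate with its four bolts is visible, and so is the upturned tip on the robot side. I'll enlarge these.

Run:
```python
from h import *
a=cv2.imread("pics/w1.png");b=cv2.imread("pics/w2.png")
R=lambda x:cv2.resize(x,None,fx=4,fy=4,interpolation=cv2.INTER_CUBIC)
o=np.hstack([R(a[138:268,215:310]),R(b[160:290,250:345])]);cv2.imwrite("pics/c3.png",o);print(o.shape)
```

```text
(520, 760, 3)
```

View pics/c3.png

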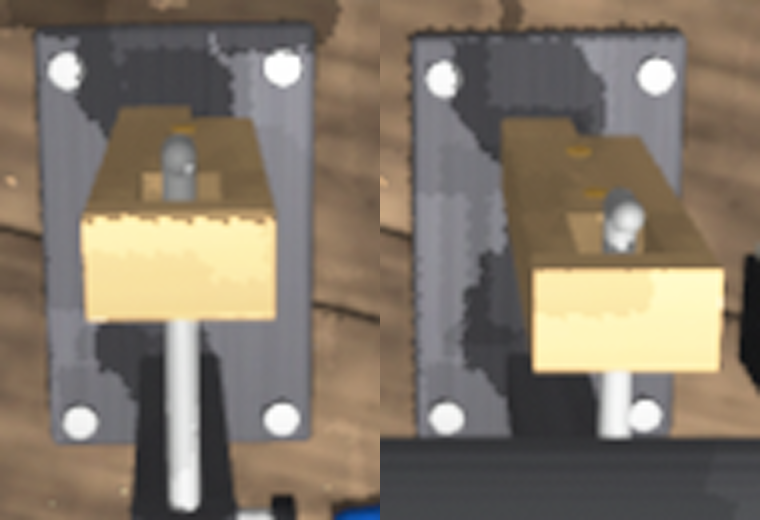

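The tip blob is at about crop px (180,140–200) in view 1 and (622,190–250) in view 2. The bar is straight behind it, and the four bolts are clear. The hung stick's heel lies on the left, which is −y. I'll measure from the bolts, bar and stick top.

Run:
```python
from h import *
import pickle
np.set_printoptions(precision=4,suppress=True)
a=cv2.imread("pics/w1.png");b=cv2.imread("pics/w2.png")
C1,C2=[cam("wrist",pickle.load(open(f,"rb"))) for f in("w1.pkl","w2.pkl")]
def bolts(im,x0,y0,pts):
    out=[]
    for p in pts:
        x,y=p[0]//4+x0,p[1]//4+y0
        sub=im[y-7:y+8,x-7:x+8].min(2).astype(float);w=np.clip(sub-170,0,None);yy,xx=np.mgrid[-7:8,-7:8]
        out.append([x+(w*xx).sum()/w.sum(),y+(w*yy).sum()/w.sum()])
    return np.array(out)
B1=bolts(a,215,138,[(66,71),(282,68),(80,422),(282,418)])
B2=bolts(b,250,160,[(443-380,78),(656-380,76),(447-380,418),(646-380,415)])
P=[]
for u,v in zip(B1,B2):
    x,e=tri([C1,C2],[u,v]);P.append(x);print(x,e)
P=np.array(P);print("centre",P.mean(0)); dx=(P[2:].mean(0)-P[:2].mean(0));dy=P[1]-P[0]
yaw=np.arctan2(dx[1],dx[0]);print("yaw",yaw,np.linalg.norm(dx[:2]),"yaw from y",np.arctan2(-(P[1]-P[0]+P[3]-P[2])[0],(P[1]-P[0]+P[3]-P[2])[1]))
for C,Bq in((C1,B1),(C2,B2)): q=plane(C,Bq,.015);d=q[2:].mean(0)-q[:2].mean(0);print("plane .015",q.mean(0),np.arctan2(d[1],d[0]))
ex=np.array([np.cos(yaw),np.sin(yaw)]);O=P.mean(0)[:2]-.02*ex
print("O",O,"tip",O-.046*ex)
# bar line, view 1 and 2
q1=plane(C1,np.array([(182.5,335),(185,490)])/4+[215,138],.170);q2=plane(C2,np.array([(617-380,380),(615-380,430)])/4+[250,160],.170)
for q in(q1,q2):
    d=q[1]-q[0];print("bar",q[:,:2],np.arctan2(d[1],d[0]),"y off in hook",[(p[:2]-O)@[-ex[1],ex[0]] for p in q])
# stick top
for im,bx in((a,(230,185,290,222)),(b,(285,222,345,258))):
    c=blobs(im,(12,30,185),(35,150,255),100,bx)[0];rr=cv2.minAreaRect(c);print(rr)
    C=C1 if im is a else C2;q=plane(C,[rr[0]],.186)[0];print("top",q,(q[:2]-O)@ex,(q[:2]-O)@[-ex[1],ex[0]])
    last=rr[0]; (u1:=last) if im is a else None
    if im is a: m1=rr[0]
print(tri([C1,C2],[m1,rr[0]]))
for u,v in(((180,150),(622,200)),((180,195),(622,240))):print("tip",tri([C1,C2],[np.array(u)/4+[215,138],(np.array(v)-[380,0])/4+[250,160]]))
tp=np.r_[O-.046*ex,.184];print("proj tip top",(proj(C1,tp)-[215,138])*4,(proj(C2,tp)-[250,160])*4+[380,0])
```

```text
[0.5289 0.1554 0.0151] [0.059504015653480576, 0.05950401565339061]
[0.5091 0.2299 0.014 ] [0.2958534070217476, 0.2958534070217725]
[0.6567 0.1911 0.0155] [0.028458069534623116, 0.028458069534717936]
[ 0.6508  0.271  -0.0186] [0.7477908611485402, 0.74779086114847]
centre [0.5864 0.2119 0.0065]
yaw 0.2778503725134863 0.14011277137562675 yaw from y 0.16481466149512305
plane .015 [0.583  0.2102 0.015 ] 0.26943975276805593
plane .015 [0.5828 0.2091 0.015 ] 0.25340471094040473
O [0.5671 0.2064] tip [0.5229 0.1937]
bar [[0.562  0.2052]
 [0.6015 0.216 ]] 0.2656638663602236 y off in hook [np.float64(0.00030035426684236186), np.float64(-0.0001991904655404414)]
bar [[0.5623 0.2054]
 [0.5755 0.2089]] 0.25485478345318413 y off in hook [np.float64(0.0004255162464971569), np.float64(0.00011077819793183083)]
((259.0, 204.5), (27.0, 48.0), 90.0)
top [0.541  0.1981 0.186 ] -0.027420858093584334 -0.0007830496330760569
((311.5, 240.0), (26.0, 47.0), 90.0)
top [0.5406 0.1984 0.186 ] -0.027659556783210682 -0.0003898654421349212
(array([0.5405, 0.1981, 0.1869]), [0.20706510247985044, 0.2070651024797563])
tip (array([0.518 , 0.1936, 0.1674]), [0.384782512049276, 0.3847825120490919])
tip (array([0.5281, 0.1964, 0.1676]), [0.7740816529189375, 0.7740816529191337])
proj tip top [[177.0337 183.8998]] [[627.458  242.6286]]
```

Scaled: -290 mm is -0.725, -265 mm is -0.6625, -0.495 rad is -0.0788.

>>> apply_moves:
  series: "0.015 -0.0975 0 -0.0111; 0.03 -0.195 0 -0.0223; 0.045 -0.2925 0 -0.0334; 0.06 -0.39 0 -0.0446; 0.075 -0.4875 0 -0.0557; 0.09 -0.585 0 -0.0668; 0.105 -0.6625 0 -0.0788; 0.115 -0.725 0 -0.0788"

```text
time_s: 2.92
position: [0.552, -0.1575, 0.2983]
tool_rot: [-3.141, -0.0, 2.891]
force: [-0.4, 0.9, 0.3]
finger_gap: 0.093
grip_force: 0.0
```

Scaled: -5 mm is -0.0125.

>>> apply_moves:
  series: "0 -0.0125 0 0; 0 -0.0125 0 0; 0 -0.0125 0 0; 0 -0.0125 0 0; 0 -0.0125 0 0; 0 -0.0125 0 0; 0 -0.0125 0 0; 0 -0.0125 0 0"

```text
time_s: 3.58
position: [0.5518, -0.1597, 0.2988]
tool_rot: [-3.142, 0.0, 2.897]
force: [-0.2, -0.2, 0.7]
finger_gap: 0.093
grip_force: 0.0
```

Run:
```python
from h import *
import pickle
st=readout.read_state();im=vision.get_image("wrist")[:,:,::-1];cv2.imwrite("pics/w3.png",im);pickle.dump(st,open("w3.pkl","wb"));print(st['position'],st['tool_rot'],st['joint_pos'])
```

```text
[ 0.55182325 -0.15965931  0.29876878] [-3.14159193e+00  2.44179652e-04  2.89747267e+00] [-3.26054308e-01 -1.12846642e-01  1.54237273e+00  1.94592643e-05
  1.71182315e+00 -1.65272791e+00]
```

Scaled: -57 mm is -0.1425, -30 mm is -0.075.

>>> apply_moves:
  series: "0.0125 -0.075 0 0; 0.025 -0.1425 0 0; 0.025 -0.1425 0 0; 0.025 -0.1425 0 0; 0.025 -0.1425 0 0; 0.025 -0.1425 0 0; 0.025 -0.1425 0 0; 0.025 -0.1425 0 0"

```text
time_s: 4.3
position: [0.5618, -0.2165, 0.2989]
tool_rot: [-3.142, 0.0, 2.898]
force: [-0.3, 0.2, 0.1]
finger_gap: 0.093
grip_force: 0.0
```

Run:
```python
from h import *
import pickle
np.set_printoptions(precision=4,suppress=True)
st=readout.read_state();im=vision.get_image("wrist")[:,:,::-1].copy();cv2.imwrite("pics/w4.png",im);print(st['position'],st['tool_rot'])
a=cv2.imread("pics/w3.png");C=[cam("wrist",pickle.load(open("w3.pkl","rb"))),cam("wrist",st)]
m=[]
for c,i in zip(C,(a,im)):
    g=proj(c,[.5615,-.216,.157])[0].astype(int)
    bl=blobs(i,(12,30,185),(35,150,255),100,(g[0]-45,g[1]-30,g[0]+45,g[1]+30))
    rr=cv2.minAreaRect(bl[0]);m.append(rr[0]);bx=plane(c,cv2.boxPoints(rr),.158);print(g,rr,bx.mean(0),np.linalg.norm(np.diff(bx,axis=0),axis=1)); e=bx[1]-bx[0];print(np.arctan2(e[1],e[0]))
print(tri(C,m))
o=np.hstack([cv2.resize(x,None,fx=.78,fy=.78) for x in(a,im)]);cv2.imwrite("pics/w34.png",o)
```

```text
[ 0.5618 -0.2165  0.2989] [-3.1416  0.0004  2.8975]
[203 204] ((202.49998474121094, 203.99998474121094), (44.99999237060547, 23.999996185302734), -0.0) [ 0.5609 -0.2165  0.158 ] [0.025  0.0445 0.025 ]
2.8397126736689065
[255 181] ((247.5, 176.5), (15.0, 29.0), 90.0) [ 0.5546 -0.2228  0.158 ] [0.0282 0.0149 0.0285]
1.3267471826642059
(array([ 0.5631, -0.2235,  0.1328]), [3.8746694598285383, 3.8746694598284943])
```

View pics/w34.png

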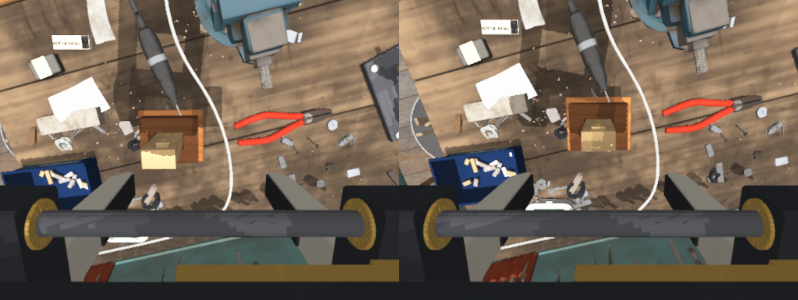

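The holder and stick lie centred under the gripper, with the stick top at about (600,130) in the right montage and in shadow there. The good view, plus top and scene, gives (0.561,−0.2165,0.157). I'll descend and grip.

Scaled: -190 mm is -0.475, -120 mm is -0.3.

>>> apply_moves:
  series: "-0.0025 0 -0.075 0; -0.0025 0 -0.15 0; -0.0025 0 -0.225 0; -0.0025 0 -0.3 0; -0.0025 0 -0.375 0; -0.0025 0 -0.4375 0; -0.0025 0 -0.475 0; -0.0025 0 -0.475 0"

```text
time_s: 5.02
position: [0.5596, -0.2164, 0.1055]
tool_rot: [3.141, -0.004, 2.897]
force: [0.4, 0.2, -0.2]
finger_gap: 0.0932
grip_force: 0.0
```

>>> apply_moves:
  series: "0 0 0 0; 0 0 0 0; 0 0 0 0; 0 0 0 0; 0 0 0 0; 0 0 0 0; 0 0 0 0; 0 0 0 0"
  claw: 0.3
  squeeze: 25

```text
time_s: 5.68
position: [0.5608, -0.2172, 0.1088]
tool_rot: [-3.142, 0.0, 2.897]
force: [-0.3, 0.8, 0.8]
finger_gap: 0.0443
grip_force: 0.3
```

>>> apply_moves:
  series: "0 0 0 0; 0 0 0 0; 0 0 0 0; 0 0 0 0; 0 0 0 0; 0 0 0 0; 0 0 0 0; 0 0 0 0"

```text
time_s: 6.35
position: [0.5609, -0.2172, 0.1088]
tool_rot: [-3.142, 0.0, 2.897]
force: [-0.5, -0.4, 3.3]
finger_gap: 0.0442
grip_force: 24.9
```

Scaled: 100 mm is 0.25, 92 mm is 0.23.

>>> apply_moves:
  series: "0 0 0.0125 0; 0 0 0.03 0; 0 0 0.06 0; 0 0 0.095 0; 0 0 0.1375 0; 0 0 0.1875 0; 0 0 0.23 0; 0 0 0.25 0"

```text
time_s: 7.02
position: [0.5614, -0.2174, 0.2127]
tool_rot: [-3.141, 0.004, 2.897]
force: [-0.0, 0.5, -1.2]
finger_gap: 0.0443
grip_force: 24.9
```

Scaled: -10 mm is -0.025.

>>> apply_moves:
  series: "-0.025 0.025 0.025 0; -0.025 0.025 0.025 0; -0.025 0.025 0.025 0; -0.025 0.025 0.025 0; -0.025 0.025 0.025 0; -0.025 0.025 0.025 0; -0.025 0.025 0.025 0; -0.025 0.025 0.025 0"

```text
time_s: 7.68
position: [0.5508, -0.2072, 0.2183]
tool_rot: [3.142, -0.001, 2.897]
force: [-0.1, 0.2, -1.1]
finger_gap: 0.0439
grip_force: 24.9
```

Run:
```python
from h import *
import pickle
st=readout.read_state();print(st['position'],st['finger_gap'],st['grip_force'],st['force'])
im=vision.get_image("scene")[:,:,::-1];cv2.imwrite("pics/s2.png",im)
w=vision.get_image("wrist")[:,:,::-1];cv2.imwrite("pics/w5.png",w)
C=cam("scene");g=proj(C,st['position']-[0,0,.03])[0].astype(int);print(g)
o=np.hstack([cv2.resize(im[g[1]-50:g[1]+60,g[0]-45:g[0]+45],None,fx=4,fy=4,interpolation=cv2.INTER_CUBIC),cv2.resize(w[100:320,150:360],(420,440))]);cv2.imwrite("pics/c4.png",o);print(o.shape)
```

```text
[ 0.5508058  -0.20722901  0.21825689] 0.04391764106978808 24.94177032262087 [-0.07797306  0.17126191 -1.09748247]
[285 190]
(440, 780, 3)
```

View pics/c4.png

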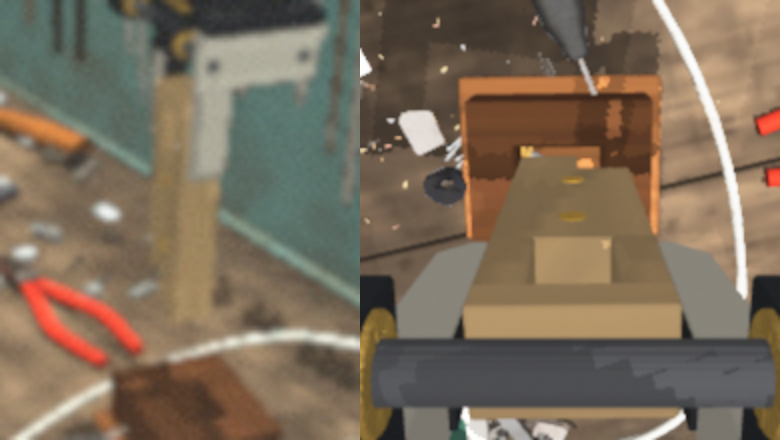

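The stick is held square. Its heel is on the image left, which is −y, so it has the same sense as the hung one and needs no flip. Now I'll transit to in front of the tip.

Scaled: 300 mm is 0.75, 264 mm is 0.66, 0.507 rad is 0.0807.

>>> apply_moves:
  series: "0 0.075 0.0375 0.008; 0 0.1725 0.075 0.0191; 0 0.27 0.075 0.0302; 0 0.3675 0.075 0.0414; -0.01 0.465 0.075 0.0525; -0.02 0.5625 0.075 0.0637; -0.03 0.66 0.075 0.0748; -0.04 0.75 0.075 0.0807"

```text
time_s: 8.45
position: [0.5342, 0.0949, 0.2488]
tool_rot: [-3.142, 0.0, -2.875]
force: [0.9, 0.1, -0.8]
finger_gap: 0.044
grip_force: 24.9
```

Scaled: 92 mm is 0.23, 90 mm is 0.225.

>>> apply_moves:
  series: "-0.075 0.0175 0 0; -0.15 0.0175 0 0; -0.175 0.05 0 0; -0.175 0.1125 0 0; -0.15 0.175 0 0; -0.1225 0.225 0 0; -0.1225 0.23 0 0; -0.1225 0.23 0 0"

```text
time_s: 9.12
position: [0.4858, 0.1857, 0.2483]
tool_rot: [-3.142, -0.001, -2.878]
force: [0.1, -0.3, -1.3]
finger_gap: 0.0437
grip_force: 24.9
```

Scaled: -95 mm is -0.2375, -80 mm is -0.2.

>>> apply_moves:
  series: "0 0 -0.05 0; 0 0 -0.1 0; 0 0 -0.15 0; 0 0 -0.2 0; 0 0 -0.2375 0; 0 0 -0.2375 0; 0 0 -0.2375 0; 0 0 -0.2375 0"

```text
time_s: 9.78
position: [0.4861, 0.1845, 0.155]
tool_rot: [-3.142, 0.001, -2.88]
force: [-0.4, -0.0, -1.0]
finger_gap: 0.0441
grip_force: 24.9
```

Scaled: 15 mm is 0.0375, 1.5 mm is 0.0038.

>>> apply_moves:
  series: "0.005 0.0013 -0.005 0; 0.01 0.0025 -0.005 0; 0.015 0.0038 -0.005 0; 0.02 0.005 -0.005 0; 0.025 0.0063 -0.005 0; 0.03 0.0075 -0.005 0; 0.035 0.01 -0.005 0; 0.0375 0.01 -0.005 0"

```text
time_s: 10.45
position: [0.5011, 0.189, 0.1516]
tool_rot: [3.142, -0.0, -2.879]
force: [0.3, -0.2, -1.8]
finger_gap: 0.0439
grip_force: 24.9
```

Scaled: 4.8 mm is 0.012, 1.8 mm is 0.0045.

>>> apply_moves:
  series: "0.0015 0.0004 0 0; 0.003 0.0008 0 0; 0.0045 0.0011 0 0; 0.006 0.0015 0 0; 0.0075 0.002 0 0; 0.009 0.0024 0 0; 0.0105 0.0028 0 0; 0.012 0.0033 0 0"

```text
time_s: 11.12
position: [0.5056, 0.1902, 0.1516]
tool_rot: [3.142, 0.0, -2.879]
force: [0.3, -0.3, -2.4]
finger_gap: 0.0442
grip_force: 24.9
```

Run:
```python
from h import *
st=readout.read_state();print(st['position'],st['force'],st['tool_rot'])
im=vision.get_image("scene")[:,:,::-1];t=vision.get_image("top")[:,:,::-1];cv2.imwrite("pics/s3.png",im);cv2.imwrite("pics/t3.png",t)
o=np.hstack([cv2.resize(im[125:205,180:250],(385,440),interpolation=cv2.INTER_CUBIC),cv2.resize(t[150:230,150:220],(385,440),interpolation=cv2.INTER_CUBIC)]);cv2.imwrite("pics/c5.png",o)
```

```text
[0.50564829 0.19016785 0.1516474 ] [ 0.32669985 -0.28475325 -2.39001048] [ 3.14158826e+00  1.67576296e-05 -2.87940924e+00]
```

View pics/c5.png

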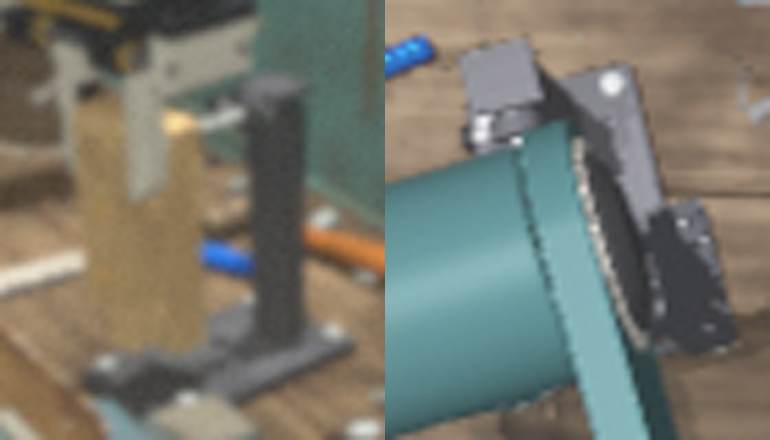

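The left half shows our stick squarely in front of the hung one at matching height, with no contact force. Threading continues.

Scaled: 8 mm is 0.02, 1.1 mm is 0.0028.

>>> apply_moves:
  series: "0.0025 0.0008 0.0013 0; 0.005 0.0013 0.0013 0; 0.0075 0.002 0.0013 0; 0.01 0.0028 0.0013 0; 0.0125 0.0033 0.0013 0; 0.015 0.004 0.0013 0; 0.0175 0.0048 0.0013 0; 0.02 0.0053 0.0013 0"

```text
time_s: 11.88
position: [0.5137, 0.1923, 0.1521]
tool_rot: [3.142, 0.0, -2.879]
force: [0.1, -0.2, -2.4]
finger_gap: 0.0442
grip_force: 24.9
```

Scaled: 9.6 mm is 0.024, 2.4 mm is 0.006.

>>> apply_moves:
  series: "0.003 0.0008 0 0; 0.006 0.0015 0 0; 0.009 0.0025 0 0; 0.012 0.0033 0 0; 0.015 0.004 0 0; 0.018 0.0048 0 0; 0.021 0.0055 0 0; 0.024 0.0065 0 0"

```text
time_s: 12.55
position: [0.5233, 0.1949, 0.1521]
tool_rot: [-3.142, -0.0, -2.879]
force: [-0.0, -0.7, -1.0]
finger_gap: 0.044
grip_force: 24.9
```

Scaled: 8 mm is 0.02, 7 mm is 0.0175.

>>> apply_moves:
  series: "0.0025 0.0008 0 0; 0.005 0.0013 0 0; 0.0075 0.002 0 0; 0.01 0.0028 0 0; 0.0125 0.0033 0 0; 0.015 0.004 0 0; 0.0175 0.0048 0 0; 0.02 0.0053 0 0"

```text
time_s: 13.22
position: [0.5313, 0.197, 0.1522]
tool_rot: [-3.142, 0.0, -2.879]
force: [-1.2, -0.3, -1.2]
finger_gap: 0.044
grip_force: 24.9
```

>>> apply_moves:
  series: "0.0015 0.0005 0 0; 0.003 0.0008 0 0; 0.0045 0.0013 0 0; 0.006 0.0015 0 0; 0.0075 0.002 0 0; 0.009 0.0025 0 0; 0.0105 0.0028 0 0; 0.012 0.0033 0 0"

```text
time_s: 13.88
position: [0.536, 0.1983, 0.1521]
tool_rot: [-3.142, -0.0, -2.879]
force: [-0.9, -0.3, -1.5]
finger_gap: 0.044
grip_force: 24.9
```

Scaled: 3.5 mm is 0.0088, 1.5 mm is 0.0038.

>>> apply_moves:
  series: "0.0013 0.0003 0 0; 0.0025 0.0008 0 0; 0.0038 0.001 0 0; 0.005 0.0013 0 0; 0.006 0.0015 0 0; 0.007 0.0018 0 0; 0.008 0.002 0 0; 0.0088 0.0023 0 0"

```text
time_s: 14.55
position: [0.5395, 0.1992, 0.1521]
tool_rot: [-3.142, -0.0, -2.879]
force: [-1.1, -0.4, -2.1]
finger_gap: 0.0435
grip_force: 24.9
```

Scaled: -6.5 mm is -0.0163, -6 mm is -0.015.

>>> apply_moves:
  series: "0 0 -0.0025 0; 0 0 -0.005 0; 0 0 -0.0075 0; 0 0 -0.01 0; 0 0 -0.0125 0; 0 0 -0.0138 0; 0 0 -0.015 0; 0 0 -0.0163 0"

```text
time_s: 15.22
position: [0.5395, 0.1992, 0.1456]
tool_rot: [-3.142, 0.0, -2.879]
force: [-0.5, 0.1, -1.0]
finger_gap: 0.044
grip_force: 24.9
```

Scaled: -6 mm is -0.015, -5.6 mm is -0.014.

>>> apply_moves:
  series: "0 0 -0.002 0; 0 0 -0.004 0; 0 0 -0.006 0; 0 0 -0.008 0; 0 0 -0.01 0; 0 0 -0.012 0; 0 0 -0.014 0; 0 0 -0.015 0"

```text
time_s: 15.88
position: [0.5395, 0.1992, 0.1395]
tool_rot: [3.142, -0.0, -2.879]
force: [0.2, -0.6, -0.8]
finger_gap: 0.044
grip_force: 24.9
```

Scaled: -1.4 mm is -0.0035, -1.2 mm is -0.003.

>>> apply_moves:
  series: "0 0 -0.0005 0; 0 0 -0.001 0; 0 0 -0.0015 0; 0 0 -0.002 0; 0 0 -0.0025 0; 0 0 -0.003 0; 0 0 -0.0035 0; 0 0 -0.0035 0"

```text
time_s: 16.55
position: [0.5395, 0.1992, 0.1382]
tool_rot: [-3.142, -0.0, -2.879]
force: [-1.1, -0.2, -1.5]
finger_gap: 0.044
grip_force: 24.9
```

Scaled: -1 mm is -0.0025, -0.9 mm is -0.0023.

>>> apply_moves:
  series: "0 0 -0.0003 0; 0 0 -0.0008 0; 0 0 -0.001 0; 0 0 -0.0015 0; 0 0 -0.0018 0; 0 0 -0.002 0; 0 0 -0.0023 0; 0 0 -0.0025 0"

```text
time_s: 17.22
position: [0.5395, 0.1992, 0.1372]
tool_rot: [-3.142, -0.0, -2.879]
force: [0.2, -0.2, -1.5]
finger_gap: 0.0438
grip_force: 24.9
```

Scaled: -0.5 mm is -0.0013, -0.4 mm is -0.001.

>>> apply_moves:
  series: "0 0 -0.0003 0; 0 0 -0.0005 0; 0 0 -0.0005 0; 0 0 -0.0008 0; 0 0 -0.001 0; 0 0 -0.001 0; 0 0 -0.0013 0; 0 0 -0.0013 0"

```text
time_s: 17.88
position: [0.5395, 0.1992, 0.1368]
tool_rot: [-3.142, 0.0, -2.879]
force: [-0.6, 0.2, -1.3]
finger_gap: 0.0439
grip_force: 24.9
```

Scaled: -0.5 mm is -0.0013, -0.4 mm is -0.001.

>>> apply_moves:
  series: "0 0 -0.0003 0; 0 0 -0.0005 0; 0 0 -0.0005 0; 0 0 -0.0008 0; 0 0 -0.001 0; 0 0 -0.001 0; 0 0 -0.0013 0; 0 0 -0.0013 0"

```text
time_s: 18.55
position: [0.5396, 0.1992, 0.1366]
tool_rot: [-3.142, 0.0, -2.879]
force: [-2.7, -1.2, 4.8]
finger_gap: 0.0438
grip_force: 24.9
```

Scaled: -0.5 mm is -0.0013, -0.4 mm is -0.001.

>>> apply_moves:
  series: "0 0 -0.0003 0; 0 0 -0.0005 0; 0 0 -0.0005 0; 0 0 -0.0008 0; 0 0 -0.001 0; 0 0 -0.001 0; 0 0 -0.0013 0; 0 0 -0.0013 0"

```text
time_s: 19.22
position: [0.5396, 0.1992, 0.1366]
tool_rot: [3.142, 0.001, -2.879]
force: [-4.9, -1.4, 9.8]
finger_gap: 0.0439
grip_force: 24.9
```

Scaled: 0.8 mm is 0.002, 0.6 mm is 0.0015.

>>> apply_moves:
  series: "0 0 0.0005 0; 0 0 0.001 0; 0 0 0.0015 0; 0 0 0.002 0; 0 0 0.002 0; 0 0 0.002 0; 0 0 0.002 0; 0 0 0.002 0"

```text
time_s: 19.88
position: [0.5395, 0.1992, 0.1366]
tool_rot: [3.142, 0.0, -2.879]
force: [-2.1, -0.0, 4.9]
finger_gap: 0.0441
grip_force: 24.9
```

Scaled: 1.5 mm is 0.0038, 1.2 mm is 0.003.

>>> apply_moves:
  series: "0.0008 0.0003 0 0; 0.0015 0.0005 0 0; 0.0023 0.0005 0 0; 0.003 0.0008 0 0; 0.0038 0.001 0 0; 0.0038 0.001 0 0; 0.0038 0.001 0 0; 0.0038 0.001 0 0"

```text
time_s: 20.55
position: [0.5408, 0.1995, 0.1366]
tool_rot: [-3.142, -0.0, -2.879]
force: [-5.2, -1.8, 6.4]
finger_gap: 0.0439
grip_force: 24.9
```

>>> apply_moves:
  series: "0 0 0.0005 0; 0 0 0.001 0; 0 0 0.0013 0; 0 0 0.0013 0; 0 0 0.0013 0; 0 0 0.0013 0; 0 0 0.0013 0; 0 0 0.0013 0"

```text
time_s: 21.22
position: [0.541, 0.1995, 0.1368]
tool_rot: [-3.142, -0.0, -2.879]
force: [-0.6, -0.3, -2.5]
finger_gap: 0.0438
grip_force: 24.9
```

Scaled: 4 mm is 0.01, 2.5 mm is 0.0063.

>>> apply_moves:
  series: "0.0013 0.0003 0 0; 0.0025 0.0008 0 0; 0.0038 0.001 0 0; 0.005 0.0013 0 0; 0.0063 0.0018 0 0; 0.0075 0.002 0 0; 0.0088 0.0023 0 0; 0.01 0.0028 0 0"

```text
time_s: 21.88
position: [0.5451, 0.2007, 0.137]
tool_rot: [-3.142, -0.0, -2.879]
force: [-0.6, 0.3, -1.2]
finger_gap: 0.044
grip_force: 24.9
```

Scaled: 1.5 mm is 0.0038, 1.2 mm is 0.003.

>>> apply_moves:
  series: "0 0 0 0; 0 0 0 0; 0.0008 0.0003 0 0; 0.0015 0.0005 0 0; 0.0023 0.0005 0 0; 0.003 0.0008 0 0; 0.0038 0.001 0 0; 0.0038 0.001 0 0"
  squeeze: 7

```text
time_s: 22.55
position: [0.5465, 0.2011, 0.137]
tool_rot: [-3.142, -0.0, -2.879]
force: [-1.1, -0.1, -0.5]
finger_gap: 0.0437
grip_force: 7.0
```

Scaled: 2 mm is 0.005, 1.8 mm is 0.0045.

>>> apply_moves:
  series: "0.0008 0.0003 0 0; 0.0015 0.0005 0 0; 0.0023 0.0005 0 0; 0.003 0.0008 0 0; 0.0038 0.001 0 0; 0.0045 0.0013 0 0; 0.005 0.0013 0 0; 0.005 0.0013 0 0"

```text
time_s: 23.22
position: [0.5485, 0.2016, 0.1371]
tool_rot: [3.142, 0.0, -2.879]
force: [-0.9, -0.1, -1.5]
finger_gap: 0.0441
grip_force: 7.0
```

Scaled: 2 mm is 0.005, 1.8 mm is 0.0045.

>>> apply_moves:
  series: "0.0008 0.0003 0 0; 0.0015 0.0005 0 0; 0.0023 0.0005 0 0; 0.003 0.0008 0 0; 0.0038 0.001 0 0; 0.0045 0.0013 0 0; 0.005 0.0013 0 0; 0.005 0.0013 0 0"

```text
time_s: 23.88
position: [0.5505, 0.2021, 0.137]
tool_rot: [3.142, 0.0, -2.879]
force: [-1.4, -0.4, -0.8]
finger_gap: 0.0442
grip_force: 7.0
```

Scaled: 2 mm is 0.005, 1.8 mm is 0.0045.

>>> apply_moves:
  series: "0.0008 0.0003 0 0; 0.0015 0.0005 0 0; 0.0023 0.0005 0 0; 0.003 0.0008 0 0; 0.0038 0.001 0 0; 0.0045 0.0013 0 0; 0.005 0.0013 0 0; 0.005 0.0013 0 0"

```text
time_s: 24.55
position: [0.5525, 0.2026, 0.137]
tool_rot: [3.142, 0.0, -2.879]
force: [-0.1, 0.3, -1.5]
finger_gap: 0.0438
grip_force: 7.0
```

Scaled: 2 mm is 0.005, 1.5 mm is 0.0038.

>>> apply_moves:
  series: "0.0008 0.0003 0 0; 0.0015 0.0005 0 0; 0.0023 0.0005 0 0; 0.003 0.0008 0 0; 0.0038 0.001 0 0; 0.0045 0.0013 0 0; 0.005 0.0013 0 0; 0.005 0.0013 0 0"

```text
time_s: 25.22
position: [0.5546, 0.2031, 0.137]
tool_rot: [3.142, 0.0, -2.879]
force: [-0.8, -1.3, -1.7]
finger_gap: 0.044
grip_force: 7.0
```

Scaled: 2 mm is 0.005, 1.8 mm is 0.0045.

>>> apply_moves:
  series: "0.0008 0.0003 0 0; 0.0015 0.0005 0 0; 0.0023 0.0005 0 0; 0.003 0.0008 0 0; 0.0038 0.001 0 0; 0.0045 0.0013 0 0; 0.005 0.0013 0 0; 0.005 0.0013 0 0"

```text
time_s: 25.88
position: [0.5565, 0.2036, 0.137]
tool_rot: [-3.142, -0.0, -2.879]
force: [-0.1, 0.6, -1.8]
finger_gap: 0.0442
grip_force: 7.0
```

Scaled: 2 mm is 0.005, 1.8 mm is 0.0045.

>>> apply_moves:
  series: "0.0008 0.0003 0 0; 0.0015 0.0005 0 0; 0.0023 0.0005 0 0; 0.003 0.0008 0 0; 0.0038 0.001 0 0; 0.0045 0.0013 0 0; 0.005 0.0013 0 0; 0.005 0.0013 0 0"

```text
time_s: 26.55
position: [0.5585, 0.2041, 0.137]
tool_rot: [3.142, 0.0, -2.879]
force: [-0.3, 0.5, -1.8]
finger_gap: 0.0438
grip_force: 7.0
```

Scaled: 2 mm is 0.005, 1.8 mm is 0.0045.

>>> apply_moves:
  series: "0.0008 0.0003 0 0; 0.0015 0.0005 0 0; 0.0023 0.0005 0 0; 0.003 0.0008 0 0; 0.0038 0.001 0 0; 0.0045 0.0013 0 0; 0.005 0.0013 0 0; 0.005 0.0013 0 0"

```text
time_s: 27.22
position: [0.5605, 0.2046, 0.1371]
tool_rot: [3.142, 0.0, -2.879]
force: [-1.2, 0.0, -0.8]
finger_gap: 0.0439
grip_force: 7.0
```

Scaled: 2 mm is 0.005, 1.2 mm is 0.003.

>>> apply_moves:
  series: "0.0008 0.0003 0 0; 0.0015 0.0005 0 0; 0.0023 0.0005 0 0; 0.003 0.0008 0 0; 0.0038 0.001 0 0; 0.0045 0.0013 0 0; 0.005 0.0013 0 0; 0.005 0.0013 0 0"

```text
time_s: 27.88
position: [0.5625, 0.2051, 0.1371]
tool_rot: [3.142, 0.0, -2.879]
force: [-0.2, 0.5, -1.4]
finger_gap: 0.0439
grip_force: 7.0
```

Scaled: 2 mm is 0.005, 1.8 mm is 0.0045.

>>> apply_moves:
  series: "0.0008 0.0003 0 0; 0.0015 0.0005 0 0; 0.0023 0.0005 0 0; 0.003 0.0008 0 0; 0.0038 0.001 0 0; 0.0045 0.0013 0 0; 0.005 0.0013 0 0; 0.005 0.0013 0 0"

```text
time_s: 28.55
position: [0.5645, 0.2056, 0.1371]
tool_rot: [3.142, 0.0, -2.879]
force: [-0.3, -0.4, -2.1]
finger_gap: 0.0434
grip_force: 7.0
```

Scaled: 2 mm is 0.005, 1.8 mm is 0.0045.

>>> apply_moves:
  series: "0.0008 0.0003 0 0; 0.0015 0.0005 0 0; 0.0023 0.0005 0 0; 0.003 0.0008 0 0; 0.0038 0.001 0 0; 0.0045 0.0013 0 0; 0.005 0.0013 0 0; 0.005 0.0013 0 0"

```text
time_s: 29.22
position: [0.5665, 0.2061, 0.1371]
tool_rot: [3.142, 0.0, -2.879]
force: [-0.1, 0.5, -0.8]
finger_gap: 0.0438
grip_force: 7.0
```

Scaled: 2 mm is 0.005, 1.8 mm is 0.0045.

>>> apply_moves:
  series: "0.0008 0.0003 0 0; 0.0015 0.0005 0 0; 0.0023 0.0005 0 0; 0.003 0.0008 0 0; 0.0038 0.001 0 0; 0.0045 0.0013 0 0; 0.005 0.0013 0 0; 0.005 0.0013 0 0"

```text
time_s: 29.88
position: [0.5677, 0.2067, 0.1368]
tool_rot: [3.141, -0.002, -2.879]
force: [-9.8, -0.3, 0.9]
finger_gap: 0.0438
grip_force: 7.0
```

>>> apply_moves:
  series: "0 0 0 0; 0 0 0 0; 0 0 0 0; 0 0 0 0; 0 0 0 0; 0 0 0 0; 0 0 0 0; 0 0 0 0"

```text
time_s: 30.55
position: [0.5677, 0.2067, 0.1368]
tool_rot: [3.141, -0.002, -2.879]
force: [-9.3, -0.9, 0.7]
finger_gap: 0.044
grip_force: 7.0
```

Scaled: -0.8 mm is -0.002, -0.6 mm is -0.0015.

>>> apply_moves:
  series: "-0.0005 0 0 0; -0.001 -0.0003 0 0; -0.0015 -0.0005 0 0; -0.002 -0.0005 0 0; -0.002 -0.0005 -0.0003 0; -0.002 -0.0005 -0.0005 0; -0.002 -0.0005 -0.0005 0; -0.002 -0.0005 -0.0005 0"

```text
time_s: 31.22
position: [0.5677, 0.2063, 0.1369]
tool_rot: [-3.142, 0.0, -2.879]
force: [-2.3, 0.3, -0.3]
finger_gap: 0.0437
grip_force: 7.0
```

>>> apply_moves:
  series: "0 0 0 0; 0 0 0 0; 0 0 0 0; 0 0 0 0; 0 0 0 0; 0 0 0 0; 0 0 0 0; 0 0 0 0"
  claw: 0.8

```text
time_s: 31.88
position: [0.5677, 0.2064, 0.1369]
tool_rot: [-3.142, 0.0, -2.879]
force: [-0.1, 0.6, 0.1]
finger_gap: 0.0741
grip_force: 0.0
```

Scaled: 110 mm is 0.275, 85 mm is 0.2125.

>>> apply_moves:
  series: "0 0 0.0075 0; 0 0 0.02 0; 0 0 0.0375 0; 0 0 0.0625 0; 0 0 0.1 0; 0 0 0.15 0; 0 0 0.2125 0; 0 0 0.275 0"

```text
time_s: 32.55
position: [0.5675, 0.2063, 0.2493]
tool_rot: [3.142, 0.001, -2.879]
force: [0.5, 0.8, -0.1]
finger_gap: 0.0747
grip_force: 0.0
```

Scaled: -220 mm is -0.55, -190 mm is -0.475.

>>> apply_moves:
  series: "-0.075 0 0.025 0; -0.175 0 0.05 0; -0.275 0 0.05 0; -0.375 -0.025 0.05 0; -0.475 -0.0375 0.05 0; -0.55 -0.05 0.05 0; -0.55 -0.05 0.05 0; -0.55 -0.05 0.05 0"

```text
time_s: 33.22
position: [0.347, 0.1864, 0.269]
tool_rot: [3.141, 0.004, -2.878]
force: [0.8, 0.5, -0.1]
finger_gap: 0.0745
grip_force: 0.0
```

Run:
```python
from h import *
st=readout.read_state();print(st['position'],st['force'])
im=vision.get_image("scene")[:,:,::-1];w=vision.get_image("wrist")[:,:,::-1]; t=vision.get_image("top")[:,:,::-1]
for n,x in(("s4",im),("w6",w),("t4",t)):cv2.imwrite(f"pics/{n}.png",x)
o=np.hstack([cv2.resize(im[125:205,185:255],(385,440),interpolation=cv2.INTER_CUBIC),cv2.resize(t[140:220,145:215],(385,440),interpolation=cv2.INTER_CUBIC)]);cv2.imwrite("pics/c6.png",o)
```

```text
[0.34695268 0.18637604 0.26899907] [ 0.79851468  0.50470806 -0.13457724]
```

View pics/c6.png

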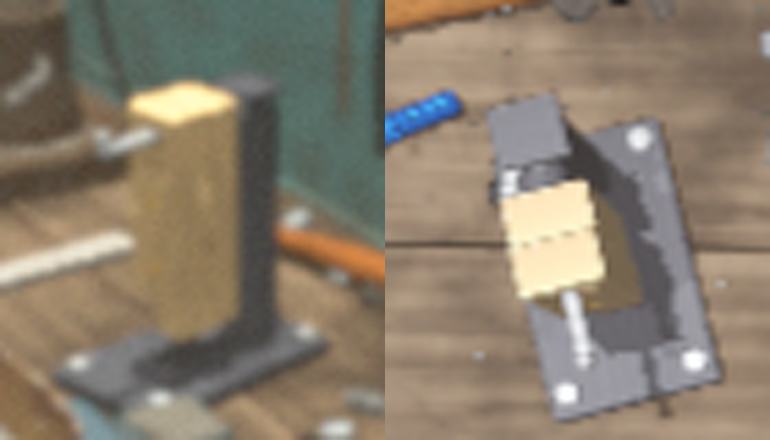

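Both sticks hang flush together against the collar, with the tops at about (550,210) and (558,260) in the right crop. The robot is clear. I'll let any swing settle briefly, then hand in.

>>> apply_moves:
  series: "0 0 0 0; 0 0 0 0; 0 0 0 0; 0 0 0 0; 0 0 0 0; 0 0 0 0; 0 0 0 0; 0 0 0 0"

```text
time_s: 34.03
position: [0.3477, 0.1864, 0.2669]
tool_rot: [3.142, 0.0, -2.879]
force: [0.6, 0.2, -0.3]
finger_gap: 0.0742
grip_force: 0.0
```

```bash
python3 -c "
from bench import hand_in
print(hand_in())"
```

```text
the job is handed in; nothing more can be done
None
```

I handed the job in at about 34 s: the second stick was pressed home with about 9 N and released, and the last pictures show both sticks hanging flush together at the collar; the hand-in gave no verdict.

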